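# Pin the mower's tie rod to its steering arm

### The arm

A 7-joint arm with a two-finger parallel gripper is mounted at the origin on a cart in front of the work surface, level with it; the furniture and walls round the work are solid. World frame = base frame: x ahead of the robot, y to its left, z up, the work surface at z = 0. Lengths are in m, angles in rad, forces in N, time in s.
With the tool pointing down it reaches from about 0.425 to 0.95 m from the base axis. Payload 4.7 kg.
Tool frame: the origin (TCP) lies on the mounting face of the last link; the fingertips stand 182 mm ahead of it and the grasp point (between the pads) lies 164 mm ahead of it (tip_extent is the distance from the TCP to the fingertips, in m); z points along the fingers, y is the line along which they close (so a half turn about z gives the same grasp; the last joint's range is limited). The gripper opens to 87 mm and grips with 3 to 60 N. Pads are 19 mm wide; open, the fingers measure 117 mm over their backs; the gripper's body (75 mm by 190 mm) begins 51 mm behind the grasp point.
Start: joints at [-1.269, 0.469, -0.049, 1.532, 0.024, 1.141, -0.082], TCP at [0.219, 0.638, 0.405] pointing down, gripper open.
Joint ranges: [-2.59, 2.59], [-0.33, 1.99], [-1.39, 1.29], [0.1, 2.45], [-1.04, 4.18], [0.21, 1.99], [-2.66, 2.66]. Speed limits (rad/s): [2.57, 2.57, 3.14, 3.14, 3.14, 3.14, 3.14].

### API

Orientations are given as a rotation vector (axis times angle).
In Python, from bench import * gives the robot as it stands.
- The arm moves only by the tool carry_out, never from a script. Its arguments are lists of equal length, an entry for each row: "claw": the finger opening in cm, from 0 to 8.7; "travel": the shift along the world's x, y, z in cm, a list of three; "turn": the turn, a rotation vector about the world's x, y, z in degrees, a list of three. A call has 1 to 20 rows; each row shifts and turns the commanded pose from where the row before left it; what a row does not reach is not made up. A row lasts 1/12 s, in which the tool goes at most 41.7 mm and 7.16 degrees, less where a joint would pass 70% of its speed; a pose out of reach is approached as far as the arm can. A call is refused whole if a number of a shift passes 4.17 or a number of a turn 7.16, either way. A call with a gripper value outside its range is refused whole. The fingers move at their own pace and stop on an object; "squeeze" is the grip in N (left out, the last holds). Time passes only in rows, so rows that do not move let the fingers close. It gives the time, the measured TCP pose, the force, the opening and the grip force at its end, in the units of the state.
- sense(): the state, without advancing time (a new reading comes with each control period).
- read_camera(name): name is "side" or "top" or "wrist"; returns a dict with "image" (420x560x3 uint8, red, green, blue), "range_z" (420x560 float32, m along the optical axis (not along the pixel's ray), 0 where there is no reading), "fx", "fy", "cx", "cy" (pixels), "R" (3x3) and "t" (3): a world point X has camera coordinates R X + t. Camera axes: x right, y down, z forward; pixel columns grow to the right and rows downward; lengths in m; the calibration is good to about 2 mm. A picture is of the moment at which its call begins.
- sign_off(): hands the job in; it is judged then, once.
The state is a dict: "clock": time; "qpos": joint angles; "qvel": joint speeds; "effort": joint torques, N m; "ee_pos": TCP position; "tcp_rot": TCP orientation; "force": force on the tool from outside, world axes, zero at the start; "ft_torque": the same for the moment, N m; "opening": opening from 0.0 (shut) to 1.0 (fully open); "grip_force": force on a finger pad.
Only numpy, scipy, OpenCV 4.12 (cv2) and the standard library are available. Lean on these libraries where they do the work, as an engineer would, in place of code of your own. Each camera call takes 0.05 s, during which the arm holds its last target. There are 200 camera calls.

### The job

Join the mower's tie rod to its steering arm: swing the rod's ball end over the arm's boss, then lead the round-headed pin from the wooden block into the ball's bore tilted, lower edge first, straighten it so that the crooked ball turns with it, feel for the boss's bore below and slide the pin home until its head is down on the ball. Work by feel and never force the pin, let go of it at the end, and leave the hex bolt where it stands.

Things in the scene. Friction and masses are not known exactly. Their poses are not given: they have to be found in the camera images.
- link_pin: Steel pin hanging by its head in an outer hole of a timber block 58 x 160 x 50 mm. Round shank 16 mm dia, 48 mm long, flat lower end with 1 mm chamfer; tall round dark head 24 mm dia, 20 mm high, hex socket on top. Origin: centre of the lower end; z along the pin up to the head (head underside at z = 48 mm, top at 68). About 0.15 kg. 30 N on it is too much
- hex_bolt: Bystander: threaded steel bolt with a low six-sided head, 24 mm across flats, 10 mm high, in the block's other outer hole, 104 mm from the pin (middle hole empty; which is where varies). Origin: centre of its lower end, z up
- frame: Grey angle-section mower frame rail, 100 x 340 mm, fixed. Origin: on the bench under its middle; y runs along it from the steering arm's kingpin (x = 0, y = -146 mm, nut top 53 mm high) to the tie rod's pivot stud (x = 0, y = +110, nut top 79 mm); +x is the side of its upturned flange, 30 mm high. Plate top at z = 6 mm. Carries the arm and the rod
- boss_mid (a point): Middle position of the dark boss (36 mm dia) on the steering arm, 56 mm from the kingpin; level with its top, 36 mm above the bench; axes as the frame's. The arm swivels stiffly on its kingpin (about 14 N at the boss): the boss really stands up to 6 mm either way along x, not measured. Bore 17 mm dia, 24 mm deep and open below, 1.5 mm chamfer; hidden under the rod end, felt with the pin
- rod_eye (a point): Centre of the ball in the tie rod's end, 51 mm above the bench; 15 mm above boss_mid once swung into line. z up, +y along the rod to its pivot. Housing 50 mm dia, 14 mm thick. Bright ball 22 mm high, upper face 31 mm dia, 11 mm above this point when level; bore 17 mm dia, 1.5 mm chamfer. With the pin home, its lower end is 37 mm below this point
- tie_rod: Steel rod, origin on its pivot axis, 51 mm high; ball at y = -200 mm. Swings level with about 1 N drag at the ball, stays put; starts 40-85 mm off the boss, away from the flange. Its ball leans up to 14 degrees, direction varies and is not measured (bore's mouth up to 3 mm off centre); it swivels stiffly (0.04 N m): levers round easily with the pin, resists a push from above
- rod_shank (a point): Point on the axis of the tie rod's dark round bar, 14 mm dia, 51 mm above the bench, 85 mm from the ball's centre towards the pivot; the bar can be gripped from above here. Axes as rod_eye
Not all that is in view belongs to the job. What is shaped like the link_pin but green or orange is not meant.

How it is judged:
By the outcome, as a careful person would: the job done as asked, in the order asked, and still so for the second after the job is handed in, with the robot touching nothing.
It also fails if it takes over 72 s, if anything falls off the work surface, if the arm or the gripper's body presses on something with over 40 N, if the wrist force passes 120 N, or if a joint passes its speed limit or range.

## Working session

There is one attempt and no reset: what is moved stays moved. The work goes in short steps, Python scripts to look and compute and a tool call to move; the robot and the scene stay as the last step left them, time stands still between calls to the robot, and variables do not carry over. Pictures are saved under pics/ and viewed, at most 10 in all, crops included, and the job is handed in when it is done.

Besides the shell and the picture viewer there is one more tool, called as name(argument=value, ...) on one line, values as JSON. carry_out: Moves the arm, as the interface text tells. Its arguments: {"type":"object","properties":{"claw":{"type":"array","items":{"type":"number"}},"travel":{"type":"array","items":{"type":"array","items":{"type":"number"}}},"turn":{"type":"array","items":{"type":"array","items":{"type":"number"}}},"squeeze":{"type":"number"}},"required":["claw","travel","turn"]}

```bash
mkdir -p pics; ls; python3 - <<'E'
from bench import *
import cv2,numpy as np
s=sense();print(s)
for n in("top","side"):
    c=read_camera(n);cv2.imwrite(f"pics/{n}0.png",c["image"][:,:,::-1]);np.savez(f"{n}0.npz",**c)
    print(n,c["fx"],c["cx"],c["cy"],c["R"],c["t"])
E
```

```text
pics
{'clock': 0.0, 'qpos': array([-1.26890765,  0.46943946, -0.04857914,  1.53373151,  0.02410335,
        1.14096779, -0.0822827 ]), 'qvel': array([ 2.19552852e-04,  7.12841706e-04,  1.12037430e-03,  2.76851073e-05,
       -3.75977117e-04,  1.13641486e-03,  2.31313791e-05]), 'effort': array([-4.89129943e-04, -5.07970190e+01, -8.12004274e-02, -2.36166108e+01,
       -6.14246610e-02,  3.78065393e-02,  1.73982962e-04]), 'ee_pos': array([0.21913657, 0.63816986, 0.40368445]), 'tcp_rot': array([-5.17138546e-01, -3.09849112e+00,  3.05574547e-03]), 'force': array([ 0.72087382, -0.38949674,  0.4320025 ]), 'ft_torque': array([ 0.0025314 , -0.00280329,  0.04700376]), 'grip_force': 0.0, 'opening': 1.00178791821267}
top 472.6331821396377 279.8951500594667 210.88926828331972 [[-0.0228146  -0.99949142 -0.02227977]
 [-0.99823543  0.02399669 -0.05431556]
 [ 0.05482258  0.02100127 -0.99827523]] [-0.10409826  0.52815101  1.03231174]
side 533.8637978284927 276.48402412364163 210.80942577168906 [[ 0.94345095 -0.3315107   0.00097498]
 [-0.21060473 -0.60162904 -0.77051162]
 [ 0.25601942  0.72673459 -0.63742521]] [-0.54643802  0.07416397  1.05089974]
```

View pics/top0.png

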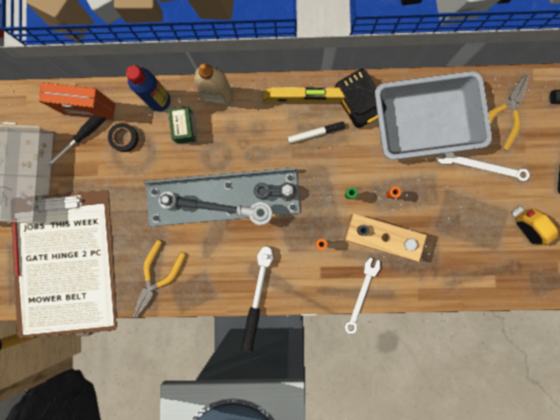

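View pics/side0.png

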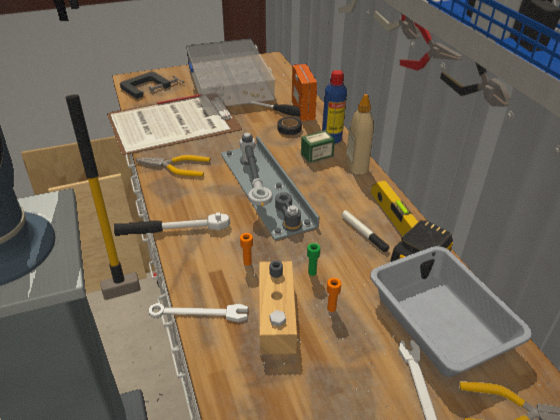

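The top view shows the kingpin nut near (288,190), boss (263,190), ball (261,212) and pivot nut (167,200). The pin's dark head is at (363,230) and the hex bolt at (411,243). Two orange look-alikes and a green one stand around the block.

```bash
cat > h.py <<'E'
import numpy as np,cv2
def ray(c,u,v,z):
    "world point on pixel ray at height z"
    R,t=c["R"],c["t"];o=-R.T@t
    d=R.T@np.array([(u-c["cx"])/c["fx"],(v-c["cy"])/c["fy"],1]);return o+d*(z-o[2])/d[2]
def dep(c,u,v):
    z=c["range_z"][int(round(v)),int(round(u))]
    return c["R"].T@(z*np.array([(u-c["cx"])/c["fx"],(v-c["cy"])/c["fy"],1])-c["t"])
def crop(c,x,y,w,h,k,name):
    im=cv2.resize(c["image"][y:y+h,x:x+w,::-1],None,fx=k,fy=k,interpolation=cv2.INTER_CUBIC);cv2.imwrite(name,im)
E
python3 - <<'E'
from h import *
np.set_printoptions(precision=4,suppress=True)
t=np.load("top0.npz");s=np.load("side0.npz")
crop(t,140,160,300,110,2.6,"pics/a.png")
a=cv2.imread("pics/a.png");crop(s,215,120,130,240,2.4,"pics/b.png");
print(a.shape)
for n,u,v in[("king",288,190),("boss",263,190),("ball",261,212),("piv",167,200),("pin",363,230),("hex",411,243)]:print(n,dep(t,u,v))
E
```

```text
(286, 780, 3)
king [ 0.5674 -0.1356  0.055 ]
boss [ 0.5734 -0.0797  0.008 ]
ball [ 0.5244 -0.0742  0.0074]
piv [0.5504 0.1172 0.0788]
pin [ 0.4786 -0.2903  0.0649]
hex [ 0.4492 -0.3896  0.0623]
```

View pics/a.png

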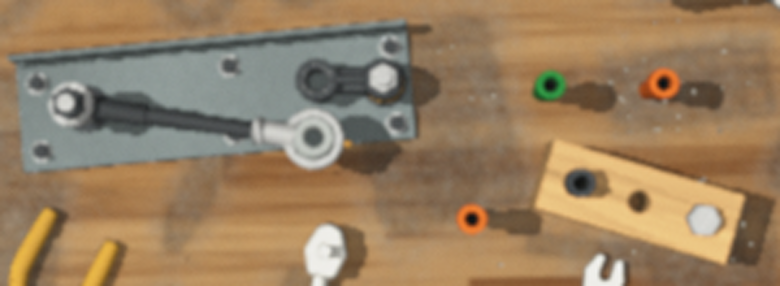

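The enlarged view puts the kingpin at (287.3,189.6), boss (262.3,190.8), ball (260.8,213.1), pivot (165.8,199.2), pin head (363.1,230) and hex (411.2,244.6) in top-camera pixels.

```bash
python3 - <<'E'
from h import *
np.set_printoptions(precision=4,suppress=True)
t=np.load("top0.npz")
P={}
for n,u,v,z in[("king",287.3,189.6,.053),("boss",262.3,190.8,.036),("ball",260.8,213.1,.062),("piv",165.8,199.2,.079),("pin",363.1,230,.070),("hex",411.2,244.6,.060)]:
    P[n]=ray(t,u,v,z);print(n,P[n])
k,p,b=P["king"],P["piv"],P["ball"]
d=(p-k)[:2];print("k-p",np.linalg.norm(d),"exp .256"); 
print("rod",np.linalg.norm((b-p)[:2]),"exp .2", "king-boss",np.linalg.norm((P["boss"]-k)[:2]),"pin-hex",np.linalg.norm((P["pin"]-P["hex"])[:2]))
y=d/np.linalg.norm(d);x=np.array([y[1],-y[0]]);print("y",y,"yaw",np.degrees(np.arctan2(-y[0],y[1])))
bm=k[:2]+.056*y;print("bossmid",bm,"from piv",p[:2]-.2*y,"boss x off",(P["boss"][:2]-bm)@x,(P["boss"][:2]-bm)@y,"ball",(b[:2]-bm)@x,(b[:2]-bm)@y)
r=(b-p)[:2]/np.linalg.norm((b-p)[:2]);print("rodyaw",np.degrees(np.arctan2(r[0],-r[1])),"shank",p[:2]+.115*r)
h=(P["hex"]-P["pin"])[:2];print("block yaw",np.degrees(np.arctan2(h[0],-h[1])))
# tool orientation
from scipy.spatial.transform import Rotation as Ro
print(Ro.from_rotvec([-5.17138546e-01, -3.09849112e+00,  3.05574547e-03]).as_matrix())
E
```

```text
king [ 0.5685 -0.1341  0.053 ]
boss [ 0.5689 -0.0797  0.036 ]
ball [ 0.5192 -0.0771  0.062 ]
piv [0.5521 0.1197 0.079 ]
pin [ 0.4785 -0.2897  0.07  ]
hex [ 0.4458 -0.3905  0.06  ]
k-p 0.25431659872345735 exp .256
rod 0.19949189441958287 exp .2 king-boss 0.054378448577080685 pin-hex 0.10594539040703148
y [-0.0643  0.9979] yaw 3.6866212324589887
bossmid [ 0.5648 -0.0782] from piv [ 0.565  -0.0799] boss x off 0.003936731281381519 -0.0017642385831230345 ball -0.04549587033275071 0.004081839419723218
rodyaw -9.496187390939049 shank [0.5331 0.0063]
block yaw -17.988377905853213
[[-0.9458  0.3248 -0.0006]
 [ 0.3248  0.9458 -0.0019]
 [-0.0001 -0.002  -1.    ]]
```

carry_out(claw=[6, 6, 6, 6, 6, 6, 6, 6, 6, 6, 6, 6, 6, 6, 6, 6, 6, 6, 6, 6], travel=[[1.57, -3.16, -0.4], [1.57, -3.16, -0.4], [1.57, -3.16, -0.4], [1.57, -3.16, -0.4], [1.57, -3.16, -0.4], [1.57, -3.16, -0.4], [1.57, -3.16, -0.4], [1.57, -3.16, -0.4], [1.57, -3.16, -0.4], [1.57, -3.16, -0.4], [1.57, -3.16, -0.4], [1.57, -3.16, -0.4], [1.57, -3.16, -0.4], [1.57, -3.16, -0.4], [1.57, -3.16, -0.4], [1.57, -3.16, -0.4], [1.57, -3.16, -0.4], [1.57, -3.16, -0.4], [1.57, -3.16, -0.4], [1.57, -3.16, -0.4]], turn=[[0, 0, -4], [0, 0, -4], [0, 0, -4], [0, 0, -4], [0, 0, -4], [0, 0, -4], [0, 0, -4], [0, 0, -4], [0, 0, -4], [0, 0, -4], [0, 0, -4], [0, 0, -4], [0, 0, -4], [0, 0, -4], [0, 0, -4], [0, 0, -4], [0, 0, -4], [0, 0, -4], [0, 0, -4], [0, 0, -4]])

```text
clock: 1.77
ee_pos: [0.5335, 0.0049, 0.3244]
tcp_rot: [-2.391, -2.037, 0.0]
force: [0.2, 0.2, 0.3]
opening: 0.692
grip_force: 0.0
```

```bash
cat >> h.py <<'E'
from scipy.spatial.transform import Rotation as Ro
def st():
    from bench import sense
    s=sense();M=Ro.from_rotvec(s["tcp_rot"]).as_matrix()
    print("t",round(s["clock"],2),"pos",s["ee_pos"].round(4),"yaw y",round(float(np.degrees(np.arctan2(M[1,1],M[0,1]))),2),"z",M[:,2].round(4),"F",s["force"].round(2),"T",s["ft_torque"].round(3),"op",round(s["opening"]*87,1),"g",round(s["grip_force"],1));return s,M
def look(n,f):
    from bench import read_camera
    c=read_camera(n);np.savez(f+".npz",**c);cv2.imwrite("pics/"+f+".png",c["image"][:,:,::-1]);return c
E
python3 - <<'E'
from h import *
st();c=look("wrist","w1");print(c["R"],-c["R"].T@c["t"])
E
```

```text
t 1.77 pos [0.5335 0.0049 0.3244] yaw y -9.14 z [-3.e-04  2.e-04 -1.e+00] F [0.19 0.22 0.3 ] T [-0.096  0.043  0.039] op 60.2 g 0.0
[[ 9.87405792e-01 -1.58206784e-01  6.44641617e-04]
 [-1.53132990e-01 -9.54699417e-01  2.55145667e-01]
 [-3.97503363e-02 -2.52031025e-01 -9.66902411e-01]] [0.54443573 0.07428886 0.30497944]
```

View pics/w1.png

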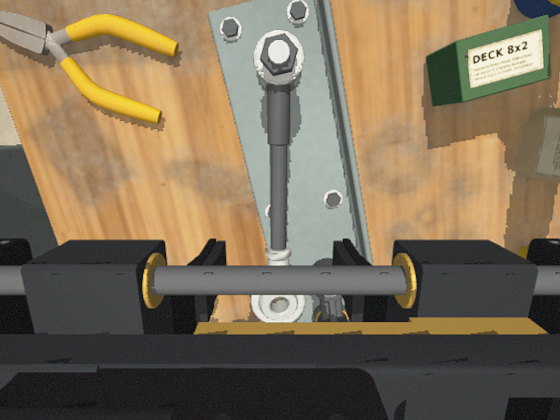

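The wrist view shows the rod bar at column 278, centred between the open fingers (208 and 348). The ball is near (278,305) and the boss near (330,308), partly hidden. I'll descend and grip.

carry_out(claw=[6, 6, 6, 6, 6, 6, 0.5, 0.5, 0.5, 0.5, 0.5, 0.5, 0.5, 0.5], travel=[[0, 0, -2], [0, 0, -2], [0, 0, -2], [0, 0, -2], [0, 0.1, -2], [0, 0, -0.7], [0, 0, 0], [0, 0, 0], [0, 0, 0], [0, 0, 0], [0, 0, 0], [0, 0, 0], [0, 0, 0], [0, 0, 0]], turn=[[0, 0, 0], [0, 0, 0], [0, 0, 0], [0, 0, 0], [0, 0, 0], [0, 0, 0], [0, 0, 0], [0, 0, 0], [0, 0, 0], [0, 0, 0], [0, 0, 0], [0, 0, 0], [0, 0, 0], [0, 0, 0]], squeeze=8)

```text
clock: 2.98
ee_pos: [0.5332, 0.0074, 0.218]
tcp_rot: [2.388, 2.041, 0.001]
force: [0.0, -0.9, -0.1]
opening: 0.169
grip_force: 0.0
```

carry_out(claw=[0.5, 0.5, 0.5, 0.5, 0.5, 0.5, 0.5, 0.5, 0.5, 0.5, 0.5, 0.5, 0.5], travel=[[0, 0, 0], [0, 0, 0], [0.353, -0.05, 0], [0.353, -0.04, 0], [0.353, -0.03, 0], [0.353, -0.02, 0], [0.353, -0.01, 0], [0.353, 0, 0], [0.353, 0.01, 0], [0.353, 0.02, 0], [0, 0, 0], [0, 0, 0], [0, 0, 0]], turn=[[0, 0, 0], [0, 0, 0], [0, 0, 1.78], [0, 0, 1.78], [0, 0, 1.78], [0, 0, 1.78], [0, 0, 1.78], [0, 0, 1.78], [0, 0, 1.78], [0, 0, 1.78], [0, 0, 0], [0, 0, 0], [0, 0, 0]])

```text
clock: 4.07
ee_pos: [0.5621, 0.0064, 0.218]
tcp_rot: [2.115, 2.32, 0.003]
force: [1.4, -0.1, 2.1]
opening: 0.154
grip_force: 8.0
```

carry_out(claw=[4, 5, 6, 6, 6, 6, 6, 6, 6, 6, 6, 6, 6], travel=[[0, 0, 0], [0, 0, 0], [0, 0, 0], [0, 0, 2], [0, 0, 2], [0, 0, 2], [0, 0, 2], [0, -3.4, 0.5], [0, -3.4, 0], [0, -3.4, 0], [0, -3.4, 0], [0, 0, 0], [0, 0, 0]], turn=[[0, 0, 0], [0, 0, 0], [0, 0, 0], [0, 0, 0], [0, 0, 0], [0, 0, 0], [0, 0, 0], [0, 0, 0], [0, 0, 0], [0, 0, 0], [0, 0, 0], [0, 0, 0], [0, 0, 0]])

```text
clock: 5.15
ee_pos: [0.5605, -0.1324, 0.3025]
tcp_rot: [-2.123, -2.316, 0.002]
force: [-0.2, 0.9, -0.2]
opening: 0.688
grip_force: 0.0
```

```bash
python3 - <<'E'
from h import *
np.set_printoptions(precision=4,suppress=True)
st();c=look("wrist","w2");t=look("top","top2");
from bench import *
# predicted ball pixel
for X in([.569,-.0797,.062],[.569,-.0797,.051]):
    p=c["R"]@X+c["t"];u,v=c["fx"]*p[0]/p[2]+c["cx"],c["fy"]*p[1]/p[2]+c["cy"];print(u,v)
u=int(u);v=int(v)
k=4;w,h=190,150;x0=max(0,min(560-w,u-w//2));y0=max(0,min(420-h,v-h//2));crop(c,x0,y0,w,h,k,"pics/w2c.png");print(x0,y0)
E
```

```text
t 5.15 pos [ 0.5605 -0.1324  0.3025] yaw y 4.98 z [-0.0012 -0.0008 -1.    ] F [-0.19  0.9  -0.2 ] T [-0.015 -0.025  0.002] op 59.8 g 0.0
297.6201199740879 155.99895972640033
296.7575256887795 154.7415957807239
201 79
```

View pics/w2c.png

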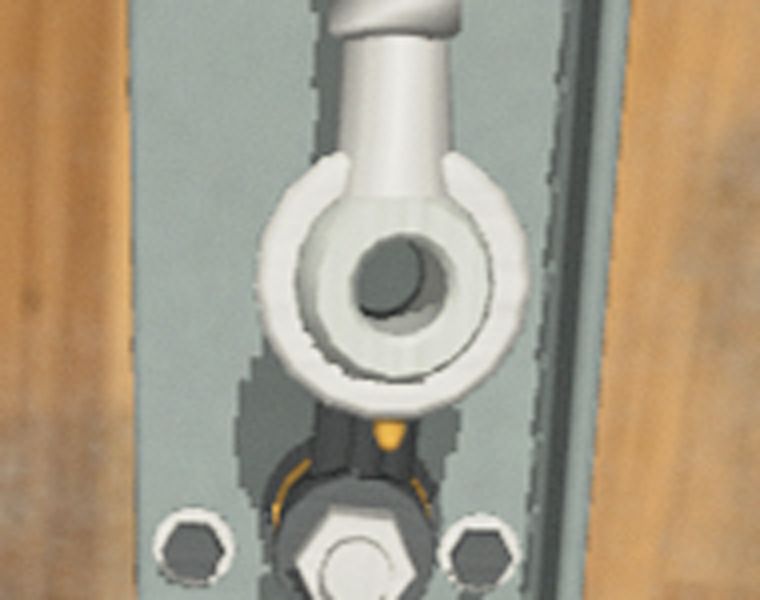

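The crop shows the housing centred at about (394,284) and the bore mouth at about (404,284), which is pixel (302,150). The ball face is shifted towards +x. The kingpin nut is at (357,560). The boss is hidden below, so the rod is roughly in line. Next I'll fit the ball face from depth.

```bash
python3 - <<'E'
from h import *
np.set_printoptions(precision=4,suppress=True)
c=np.load("w2.npz");V,U=np.mgrid[0:420,0:560]
z=c["range_z"];P=np.stack([(U-c["cx"])/c["fx"]*z,(V-c["cy"])/c["fy"]*z,z],-1)
W=(P-c["t"])@c["R"]
m=(V>100)&(V<190)&(U>255)&(U<345)&(z>0)
m1=m&(W[...,2]>.048)&(W[...,2]<.08)&(V>122)
print("housing+ball px",m1.sum(),"z hist",np.histogram(W[m1][:,2],bins=16,range=(.048,.08)))
h=m&(W[...,2]>.054)&(W[...,2]<.059)&(V>130)
print("mouth",ray(c,302,150,.062),"housing c",ray(c,299.5,150,.058),"nut",ray(c,201+357/4,79+560/4,.053))
mc=ray(c,302,150,.062)
r=np.hypot(W[...,0]-mc[0],W[...,1]-mc[1])
a=m&(r>.0105)&(r<.0140)
X=W[a]
for _ in range(4):
    A=np.c_[X[:,0]-mc[0],X[:,1]-mc[1],np.ones(len(X))];s=np.linalg.lstsq(A,X[:,2],rcond=None)[0];e=X[:,2]-A@s;X=X[abs(e)<2.5*e.std()]
n=np.array([-s[0],-s[1],1]);n/=np.linalg.norm(n)
print("plane n",n,"z",s[2],"res",e.std(),len(X),"tilt",np.degrees(np.arccos(n[2])))
print("ball centre from mouth, ",mc-.011*n)
# pin in top2 unaffected: pose from wrist later
t=np.load("top2.npz")
E
```

```text
housing+ball px 3228 z hist (array([  19,   23,   46,   54,  555, 1169,  589,  548,  223,    2,    0,
          0,    0,    0,    0,    0]), array([0.048, 0.05 , 0.052, 0.054, 0.056, 0.058, 0.06 , 0.062, 0.064,
       0.066, 0.068, 0.07 , 0.072, 0.074, 0.076, 0.078, 0.08 ]))
mouth [ 0.5716 -0.0753  0.062 ] housing c [ 0.5702 -0.0757  0.058 ] nut [ 0.5689 -0.1289  0.053 ]
plane n [ 0.1415 -0.0685  0.9876] z 0.062373250411329836 res 0.0005577822733526641 540 tilt 9.042339885320976
ball centre from mouth,  [ 0.5701 -0.0745  0.0511]
```

carry_out(claw=[6, 6, 6, 6, 6, 6, 6, 6], travel=[[-1.4, -3.4, 0], [-1.4, -3.4, 0], [-1.4, -3.4, 0], [-1.4, -3.4, 0], [-1.4, -3.4, 0], [-1.4, -3.4, 0], [0, 0, 0], [0, 0, 0]], turn=[[0, 0, 0], [0, 0, 0], [0, 0, 0], [0, 0, 0], [0, 0, 0], [0, 0, 0], [0, 0, 0], [0, 0, 0]])

```text
clock: 5.92
ee_pos: [0.4767, -0.3346, 0.3026]
tcp_rot: [-2.119, -2.319, 0.0]
force: [1.2, 0.0, -0.8]
opening: 0.694
grip_force: 0.0
```

```bash
python3 - <<'E'
from h import *
np.set_printoptions(precision=4,suppress=True)
st();c=look("wrist","w3")
X=np.array([.4785,-.2897,.07]);p=c["R"]@X+c["t"];u,v=c["fx"]*p[0]/p[2]+c["cx"],c["fy"]*p[1]/p[2]+c["cy"];print(u,v)
u=int(u);v=int(v)
k=4;w,h=190,150;x0=max(0,min(560-w,u-w//2));y0=max(0,min(420-h,v-h//2));crop(c,x0,y0,w,h,k,"pics/w3c.png");print(x0,y0)
E
```

```text
t 5.92 pos [ 0.4767 -0.3346  0.3026] yaw y 5.14 z [-0.0005  0.0001 -1.    ] F [ 1.17  0.04 -0.75] T [-0.036  0.02  -0.026] op 60.4 g 0.0
287.29459257317285 167.95060720673425
192 92
```

View pics/w3c.png

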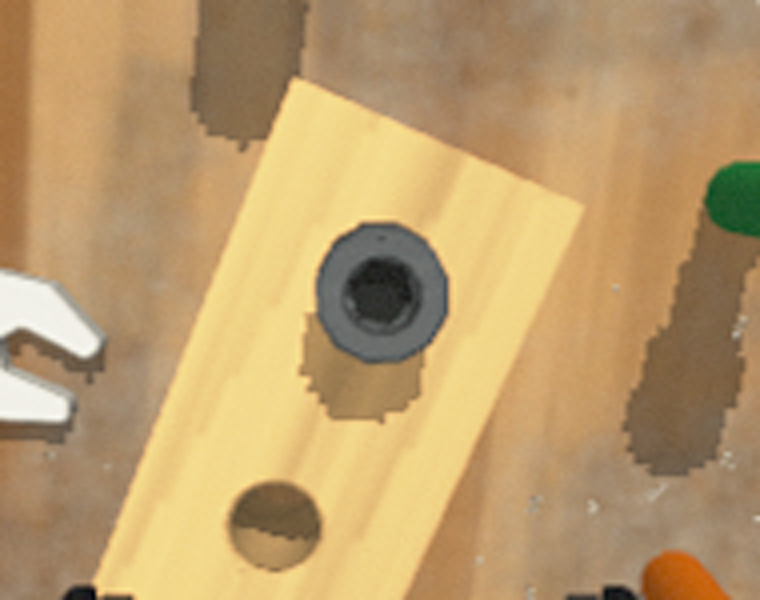

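The crop shows the pin's head top centred at (382,292), which is pixel (287.5,165). The middle hole is at (275,525), and the block runs at an angle beneath.

```bash
python3 - <<'E'
from h import *
np.set_printoptions(precision=4,suppress=True)
c=np.load("w3.npz")
a=ray(c,287.5,165,.07);b=ray(c,192+275/4,92+525/4,.05);print(a,b,np.linalg.norm((a-b)[:2]),dep(c,287.5-12,165))
print("move cm",(a[:2]-[.4767,-.3346])*100)
E
```

```text
[ 0.4784 -0.2877  0.07  ] [ 0.4626 -0.3373  0.05  ] 0.05205853139296481 [ 0.4702 -0.2882  0.0719]
move cm [0.1744 4.6925]
```

carry_out(claw=[5, 4.5, 4.5, 4.5, 4.5, 4.5, 4.5, 2, 2, 2, 2, 2, 2, 2], travel=[[0.17, 2.4, 0], [0, 2.3, 0], [0, 0, -2], [0, 0, -2], [0, 0, -1.5], [0, 0, -1], [0, 0, -0.35], [0, 0, 0], [0, 0, 0], [0, 0, 0], [0, 0, 0], [0, 0, 0], [0, 0, 0], [0, 0, 0]], turn=[[0, 0, 0], [0, 0, 0], [0, 0, 0], [0, 0, 0], [0, 0, 0], [0, 0, 0], [0, 0, 0], [0, 0, 0], [0, 0, 0], [0, 0, 0], [0, 0, 0], [0, 0, 0], [0, 0, 0], [0, 0, 0]], squeeze=18)

```text
clock: 7.13
ee_pos: [0.4791, -0.287, 0.2348]
tcp_rot: [2.117, 2.321, 0.0]
force: [-1.0, 0.7, 4.2]
opening: 0.269
grip_force: 18.0
```

carry_out(claw=[2, 2, 2, 2, 2, 2, 2, 2, 2, 2, 2, 2, 2, 2, 2, 2], travel=[[0, 0, 0.5], [0, 0, 1.5], [0, 0, 2], [0, 0, 2], [0, 0, 2], [0, 0, 1], [1.6, 2.44, 0], [1.6, 2.44, 0], [1.6, 2.44, 0], [1.6, 2.44, 0], [1.6, 2.44, 0], [1.6, 2.44, 0], [1.6, 2.44, 0], [1.6, 2.44, 0], [0, 0, 0], [0, 0, 0]], turn=[[0, 0, 0], [0, 0, 0], [0, 0, 0], [0, 0, 0], [0, 0, 0], [0, 0, 0], [0.5, 1.02, 0], [0.5, 1.02, 0], [0.5, 1.02, 0], [0.5, 1.02, 0], [0.5, 1.02, 0], [0.5, 1.02, 0], [0.5, 1.02, 0], [0.5, 1.02, 0], [0, 0, 0], [0, 0, 0]])

```text
clock: 8.47
ee_pos: [0.6079, -0.0892, 0.3233]
tcp_rot: [-2.008, -2.212, 0.067]
force: [-0.4, -0.6, -1.8]
opening: 0.271
grip_force: 18.0
```

```bash
python3 - <<'E'
from h import *
np.set_printoptions(precision=4,suppress=True)
s,M=st();n=-M[:,2];print("L",s["ee_pos"]-.2328*n)
c=look("side","s4")
def px(X):
    p=c["R"]@X+c["t"];return np.round([c["fx"]*p[0]/p[2]+c["cx"],c["fy"]*p[1]/p[2]+c["cy"]],1)
print("pred L",px(s["ee_pos"]-.2328*n),"pred mouth",px(np.array([.5716,-.0753,.0624])))
u,v=px(np.array([.5716,-.0753,.08])).astype(int);x0=u-50;y0=v-50;crop(c,x0,y0,100,90,6.5,"pics/s4c.png");print(x0,y0)
E
```

```text
t 8.47 pos [ 0.6079 -0.0892  0.3233] yaw y 5.87 z [-0.1429  0.0694 -0.9873] F [-0.43 -0.64 -1.79] T [-0.242 -0.133  0.003] op 23.5 g 18.0
L [ 0.5746 -0.073   0.0934]
pred L [286.3 174. ] pred mouth [285.1 187.1]
235 130
```

View pics/s4c.png

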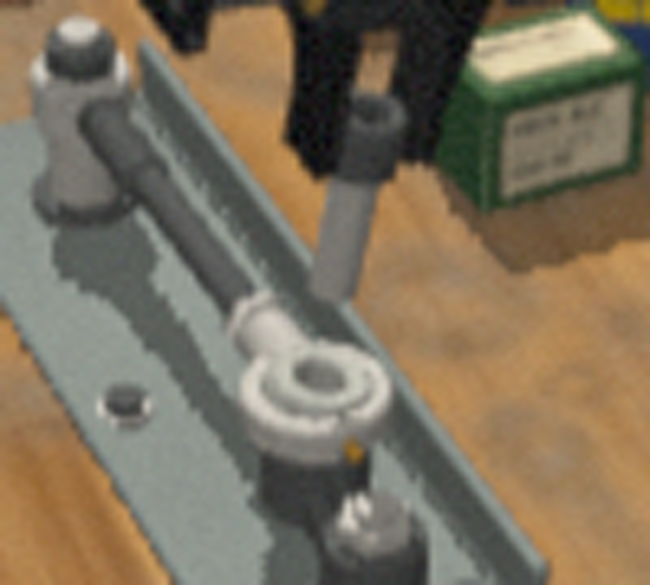

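The crop shows the pin hanging tilted with its lower end at (333,293), which is pixel (286.2,175.1). The bore mouth is at (322,374), pixel (284.5,187.5). Both lie within about 1 mm of the predictions, so I'll approach and then lead the pin in along the bore axis.

carry_out(claw=[2, 2, 2, 2, 2, 2, 2], travel=[[-0.1, -0.1, -1], [-0.1, -0.09, -1], [0, 0, -0.5], [0, 0, -0.2], [0, 0, 0], [0, 0, 0], [0, 0, 0]], turn=[[0, 0, 0], [0, 0, 0], [0, 0, 0], [0, 0, 0], [0, 0, 0], [0, 0, 0], [0, 0, 0]])

```text
clock: 9.1
ee_pos: [0.6053, -0.0937, 0.2976]
tcp_rot: [-2.014, -2.209, 0.066]
force: [0.1, 0.4, -1.4]
opening: 0.273
grip_force: 18.0
```

carry_out(claw=[2, 2, 2, 2, 2, 2, 2, 2], travel=[[-0.014, 0.007, -0.1], [-0.014, 0.007, -0.1], [-0.014, 0.007, -0.1], [-0.014, 0.007, -0.1], [-0.014, 0.007, -0.1], [0, 0, 0], [0, 0, 0], [0, 0, 0]], turn=[[0, 0, 0], [0, 0, 0], [0, 0, 0], [0, 0, 0], [0, 0, 0], [0, 0, 0], [0, 0, 0], [0, 0, 0]])

```text
clock: 9.77
ee_pos: [0.6045, -0.0931, 0.2923]
tcp_rot: [-2.014, -2.209, 0.066]
force: [0.6, -1.1, -2.0]
opening: 0.269
grip_force: 18.0
```

```bash
python3 - <<'E'
from h import *
s,M=st();n=-M[:,2];print("L",s["ee_pos"]-.2328*n)
E
```

```text
t 9.77 pos [ 0.6045 -0.0931  0.2923] yaw y 5.61 z [-0.1417  0.0696 -0.9875] F [ 0.62 -1.12 -1.96] T [-0.181 -0.187 -0.046] op 23.4 g 18.0
L [ 0.57147163 -0.07692743  0.06240004]
```

carry_out(claw=[2, 2, 2, 2, 2, 2, 2, 2], travel=[[0.03, 0.2, 0.1], [0, 0, 0], [-0.014, 0.007, -0.1], [-0.014, 0.007, -0.1], [-0.014, 0.007, -0.1], [0, 0, 0], [0, 0, 0], [0, 0, 0]], turn=[[0, 0, 0], [0, 0, 0], [0, 0, 0], [0, 0, 0], [0, 0, 0], [0, 0, 0], [0, 0, 0], [0, 0, 0]])

```text
clock: 10.43
ee_pos: [0.6043, -0.091, 0.2903]
tcp_rot: [-2.014, -2.208, 0.066]
force: [-0.5, -0.0, -1.4]
opening: 0.276
grip_force: 18.0
```

```bash
python3 - <<'E'
from h import *
s,M=st();n=-M[:,2];print("L",s["ee_pos"]-.2328*n)
E
```

```text
t 10.43 pos [ 0.6043 -0.091   0.2903] yaw y 5.6 z [-0.1418  0.0696 -0.9875] F [-0.51 -0.02 -1.35] T [-0.195 -0.167  0.023] op 24.1 g 18.0
L [ 0.57131467 -0.07479407  0.06037572]
```

carry_out(claw=[2, 2, 2, 2, 2], travel=[[-0.014, 0.007, -0.1], [-0.014, 0.007, -0.1], [-0.014, 0.007, -0.1], [0, 0, 0], [0, 0, 0]], turn=[[0, 0, 0], [0, 0, 0], [0, 0, 0], [0, 0, 0], [0, 0, 0]])

```text
clock: 10.85
ee_pos: [0.6039, -0.0907, 0.2872]
tcp_rot: [-2.013, -2.208, 0.067]
force: [0.1, 0.2, -2.4]
opening: 0.267
grip_force: 18.0
```

```bash
python3 - <<'E'
from h import *
s,M=st();n=-M[:,2];print("L",s["ee_pos"]-.2328*n)
E
```

```text
t 10.85 pos [ 0.6039 -0.0907  0.2872] yaw y 5.61 z [-0.142   0.0696 -0.9874] F [ 0.09  0.15 -2.41] T [-0.176 -0.182  0.033] op 23.2 g 18.0
L [ 0.5708092  -0.07449641  0.05729125]
```

carry_out(claw=[2, 2, 2, 2, 2, 2, 2, 2], travel=[[-0.014, 0.007, -0.1], [-0.014, 0.007, -0.1], [-0.014, 0.007, -0.1], [-0.014, 0.007, -0.1], [-0.014, 0.007, -0.1], [-0.014, 0.007, -0.1], [0, 0, 0], [0, 0, 0]], turn=[[0, 0, 0], [0, 0, 0], [0, 0, 0], [0, 0, 0], [0, 0, 0], [0, 0, 0], [0, 0, 0], [0, 0, 0]])

```text
clock: 11.52
ee_pos: [0.6031, -0.0903, 0.2812]
tcp_rot: [-2.014, -2.208, 0.066]
force: [0.4, -0.6, -1.2]
opening: 0.266
grip_force: 18.0
```

```bash
python3 - <<'E'
from h import *
s,M=st();n=-M[:,2];print("L",s["ee_pos"]-.2328*n)
c=look("side","s5");x0,y0=250,150;crop(c,x0,y0,75,70,8,"pics/s5c.png")
E
```

```text
t 11.52 pos [ 0.6031 -0.0903  0.2812] yaw y 5.61 z [-0.1419  0.0695 -0.9874] F [ 0.37 -0.65 -1.21] T [-0.195 -0.193 -0.018] op 23.1 g 18.0
L [ 0.57002692 -0.07409713  0.0512978 ]
```

View pics/s5c.png

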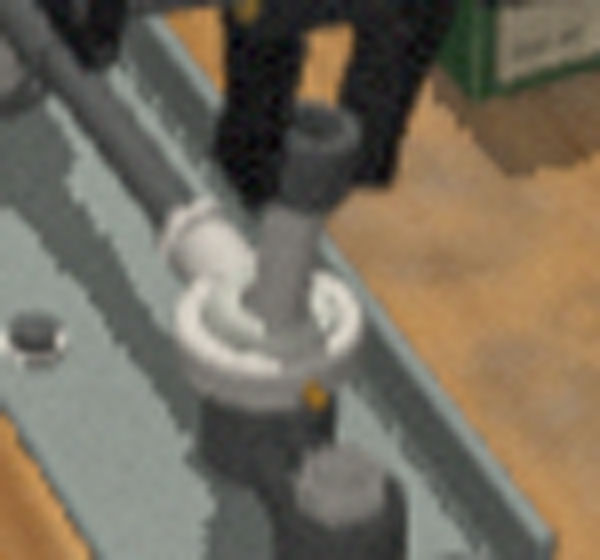

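The crop shows the shank inside the ball's bore at about (285,330), with the boss right under the housing and the fingers clear. I'll go in 4 mm more and straighten about the ball's centre.

carry_out(claw=[2, 2, 2, 2, 2, 2, 2, 2, 2, 2, 2, 2, 2, 2, 2], travel=[[-0.014, 0.007, -0.1], [-0.014, 0.007, -0.1], [-0.014, 0.007, -0.1], [-0.014, 0.007, -0.1], [-0.406, 0.2, 0.06], [-0.406, 0.2, 0.05], [-0.406, 0.2, 0.04], [-0.406, 0.2, 0.04], [-0.406, 0.2, 0.03], [-0.406, 0.2, 0.02], [-0.406, 0.2, 0.01], [-0.406, 0.2, 0.01], [0, 0, 0], [0, 0, 0], [0, 0, 0]], turn=[[0, 0, 0], [0, 0, 0], [0, 0, 0], [0, 0, 0], [-0.5, -1.02, 0], [-0.5, -1.02, 0], [-0.5, -1.02, 0], [-0.5, -1.02, 0], [-0.5, -1.02, 0], [-0.5, -1.02, 0], [-0.5, -1.02, 0], [-0.5, -1.02, 0], [0, 0, 0], [0, 0, 0], [0, 0, 0]])

```text
clock: 12.82
ee_pos: [0.5701, -0.0743, 0.28]
tcp_rot: [-2.116, -2.321, 0.001]
force: [-0.9, -0.7, 0.7]
opening: 0.267
grip_force: 18.0
```

```bash
python3 - <<'E'
from h import *
s,M=st();n=-M[:,2];print("L",s["ee_pos"]-.2328*n)
E
```

```text
t 12.82 pos [ 0.5701 -0.0743  0.28  ] yaw y 5.27 z [-8.e-04  1.e-04 -1.e+00] F [-0.92 -0.7   0.7 ] T [-0.237  0.357 -0.016] op 23.3 g 18.0
L [ 0.56988018 -0.07425613  0.04718794]
```

carry_out(claw=[2, 2, 2, 2, 2, 2, 2, 2, 2, 2], travel=[[0, 0, -0.1], [0, 0, -0.1], [0, 0, -0.1], [0, 0, -0.1], [0, 0, -0.1], [0, 0, -0.1], [0, 0, -0.1], [0, 0, -0.1], [0, 0, 0], [0, 0, 0]], turn=[[0, 0, 0], [0, 0, 0], [0, 0, 0], [0, 0, 0], [0, 0, 0], [0, 0, 0], [0, 0, 0], [0, 0, 0], [0, 0, 0], [0, 0, 0]])

```text
clock: 13.65
ee_pos: [0.5701, -0.0739, 0.2716]
tcp_rot: [2.116, 2.321, 0.0]
force: [0.9, -0.2, 0.4]
opening: 0.266
grip_force: 18.0
```

carry_out(claw=[2, 2, 2, 2, 2, 2], travel=[[0, 0, -0.05], [0, 0, -0.05], [0, 0, -0.05], [0, 0, -0.05], [0, 0, 0], [0, 0, 0]], turn=[[0, 0, 0], [0, 0, 0], [0, 0, 0], [0, 0, 0], [0, 0, 0], [0, 0, 0]])

```text
clock: 14.15
ee_pos: [0.57, -0.074, 0.2698]
tcp_rot: [2.117, 2.322, 0.0]
force: [1.5, -0.3, 0.5]
opening: 0.272
grip_force: 18.0
```

carry_out(claw=[2, 2, 2, 2, 2, 2], travel=[[0, 0, -0.05], [0, 0, -0.05], [0, 0, -0.05], [0, 0, 0], [0, 0, 0], [0, 0, 0]], turn=[[0, 0, 0], [0, 0, 0], [0, 0, 0], [0, 0, 0], [0, 0, 0], [0, 0, 0]])

```text
clock: 14.65
ee_pos: [0.57, -0.074, 0.2683]
tcp_rot: [-2.117, -2.321, 0.0]
force: [1.1, -1.5, 0.6]
opening: 0.265
grip_force: 18.0
```

```bash
python3 - <<'E'
from h import *
s,M=st();n=-M[:,2];print("L",s["ee_pos"]-.2328*n)
E
```

```text
t 14.65 pos [ 0.57   -0.074   0.2683] yaw y 5.29 z [-1.e-04  0.e+00 -1.e+00] F [ 1.07 -1.54  0.57] T [-0.337 -0.174 -0.003] op 23.1 g 18.0
L [ 0.56996124 -0.07400893  0.03547961]
```

carry_out(claw=[2, 2, 2, 2, 2, 2], travel=[[0, 0, -0.05], [0, 0, -0.05], [0, 0, -0.05], [0, 0, 0], [0, 0, 0], [0, 0, 0]], turn=[[0, 0, 0], [0, 0, 0], [0, 0, 0], [0, 0, 0], [0, 0, 0], [0, 0, 0]])

```text
clock: 15.15
ee_pos: [0.57, -0.074, 0.2668]
tcp_rot: [-2.117, -2.321, 0.0]
force: [0.7, -1.4, 0.2]
opening: 0.268
grip_force: 18.0
```

```bash
python3 - <<'E'
from h import *
s,M=st();n=-M[:,2];print("L",s["ee_pos"]-.2328*n)
E
```

```text
t 15.15 pos [ 0.57   -0.074   0.2668] yaw y 5.28 z [-0. -0. -1.] F [ 0.71 -1.4   0.17] T [-0.282 -0.198  0.008] op 23.3 g 18.0
L [ 0.56998232 -0.07403605  0.03397656]
```

carry_out(claw=[2, 2, 2, 2, 2, 2], travel=[[0, 0, -0.05], [0, 0, -0.05], [0, 0, -0.05], [0, 0, -0.05], [0, 0, 0], [0, 0, 0]], turn=[[0, 0, 0], [0, 0, 0], [0, 0, 0], [0, 0, 0], [0, 0, 0], [0, 0, 0]])

```text
clock: 15.65
ee_pos: [0.57, -0.074, 0.2648]
tcp_rot: [-2.117, -2.322, 0.0]
force: [1.5, -1.0, -0.2]
opening: 0.271
grip_force: 18.0
```

```bash
python3 - <<'E'
from h import *
s,M=st();n=-M[:,2];print("L",s["ee_pos"]-.2328*n)
E
```

```text
t 15.65 pos [ 0.57   -0.074   0.2648] yaw y 5.29 z [-0.  0. -1.] F [ 1.52 -0.99 -0.22] T [-0.316 -0.15  -0.027] op 23.6 g 18.0
L [ 0.56998529 -0.07397318  0.03195619]
```

carry_out(claw=[2, 2, 2, 2, 2, 2, 2, 2], travel=[[0, 0, -0.08], [0, 0, -0.08], [0, 0, -0.08], [0, 0, -0.08], [0, 0, -0.08], [0, 0, -0.08], [0, 0, 0], [0, 0, 0]], turn=[[0, 0, 0], [0, 0, 0], [0, 0, 0], [0, 0, 0], [0, 0, 0], [0, 0, 0], [0, 0, 0], [0, 0, 0]])

```text
clock: 16.32
ee_pos: [0.57, -0.074, 0.2599]
tcp_rot: [-2.117, -2.321, 0.0]
force: [0.8, -1.4, -0.7]
opening: 0.272
grip_force: 18.0
```

carry_out(claw=[2, 2, 2, 2, 2, 2, 2, 2], travel=[[0, 0, -0.08], [0, 0, -0.08], [0, 0, -0.08], [0, 0, -0.08], [0, 0, -0.08], [0, 0, -0.08], [0, 0, 0], [0, 0, 0]], turn=[[0, 0, 0], [0, 0, 0], [0, 0, 0], [0, 0, 0], [0, 0, 0], [0, 0, 0], [0, 0, 0], [0, 0, 0]])

```text
clock: 16.98
ee_pos: [0.57, -0.074, 0.2551]
tcp_rot: [2.117, 2.322, -0.0]
force: [1.0, -1.6, -1.0]
opening: 0.267
grip_force: 18.0
```

```bash
python3 - <<'E'
from h import *
s,M=st();n=-M[:,2];print("L",s["ee_pos"]-.2328*n)
E
```

```text
t 16.98 pos [ 0.57   -0.074   0.2551] yaw y 5.29 z [-0. -0. -1.] F [ 1.05 -1.55 -0.98] T [-0.34  -0.156 -0.029] op 23.2 g 18.0
L [ 0.57000692 -0.07401369  0.02228522]
```

carry_out(claw=[2, 2, 2, 2, 2, 2, 2, 2, 2, 2], travel=[[0, 0, -0.08], [0, 0, -0.08], [0, 0, -0.08], [0, 0, -0.08], [0, 0, -0.08], [0, 0, -0.08], [0, 0, -0.08], [0, 0, -0.08], [0, 0, 0], [0, 0, 0]], turn=[[0, 0, 0], [0, 0, 0], [0, 0, 0], [0, 0, 0], [0, 0, 0], [0, 0, 0], [0, 0, 0], [0, 0, 0], [0, 0, 0], [0, 0, 0]])

```text
clock: 17.82
ee_pos: [0.57, -0.074, 0.2487]
tcp_rot: [2.117, 2.322, -0.0]
force: [0.9, -1.3, -0.3]
opening: 0.268
grip_force: 18.0
```

carry_out(claw=[2, 2, 2, 2, 2], travel=[[0, 0, -0.05], [0, 0, -0.03], [0, 0, -0.03], [0, 0, 0], [0, 0, 0]], turn=[[0, 0, 0], [0, 0, 0], [0, 0, 0], [0, 0, 0], [0, 0, 0]])

```text
clock: 18.23
ee_pos: [0.57, -0.074, 0.2478]
tcp_rot: [2.117, 2.321, 0.0]
force: [0.7, -1.2, 1.1]
opening: 0.267
grip_force: 18.0
```

carry_out(claw=[2, 2, 2, 2, 2], travel=[[0, 0, -0.03], [0, 0, -0.03], [0, 0, -0.02], [0, 0, 0], [0, 0, 0]], turn=[[0, 0, 0], [0, 0, 0], [0, 0, 0], [0, 0, 0], [0, 0, 0]])

```text
clock: 18.65
ee_pos: [0.57, -0.074, 0.2471]
tcp_rot: [2.117, 2.322, 0.0]
force: [-0.3, -1.1, 3.6]
opening: 0.272
grip_force: 18.0
```

carry_out(claw=[2, 2, 2, 2], travel=[[0, 0, -0.02], [0, 0, -0.02], [0, 0, 0], [0, 0, 0]], turn=[[0, 0, 0], [0, 0, 0], [0, 0, 0], [0, 0, 0]])

```text
clock: 18.98
ee_pos: [0.57, -0.074, 0.2469]
tcp_rot: [-2.117, -2.321, -0.0]
force: [-0.9, -1.6, 5.6]
opening: 0.265
grip_force: 18.0
```

carry_out(claw=[2.6, 3, 3.5, 4.5, 4.5, 4.5, 4.5, 4.5, 4.5, 4.5, 4.5, 4.5, 4.5, 4.5], travel=[[0, 0, 0], [0, 0, 0], [0, 0, 0], [0, 0, 0], [0, 0, 0], [0, 0, 1], [0, 0, 2], [0, 0, 2], [0, 0, 2], [0, 0, 2], [0, -3, 0], [0, -2.5, 0], [0, 0, 0], [0, 0, 0]], turn=[[0, 0, 0], [0, 0, 0], [0, 0, 0], [0, 0, 0], [0, 0, 0], [0, 0, 0], [0, 0, 0], [0, 0, 0], [0, 0, 0], [0, 0, 0], [0, 0, 0], [0, 0, 0], [0, 0, 0], [0, 0, 0]])

```text
clock: 20.15
ee_pos: [0.5696, -0.1308, 0.3374]
tcp_rot: [2.12, 2.317, 0.0]
force: [0.7, -0.0, -0.3]
opening: 0.519
grip_force: 0.0
```

```bash
python3 - <<'E'
from h import *
np.set_printoptions(precision=4,suppress=True)
st();c=look("side","s6");w=look("wrist","w6")
a=cv2.resize(c["image"][150:220,250:325,::-1],(400,373),interpolation=cv2.INTER_CUBIC)
p=w["R"]@np.array([.57,-.074,.06])+w["t"];u,v=int(w["fx"]*p[0]/p[2]+w["cx"]),int(w["fy"]*p[1]/p[2]+w["cy"])
b=cv2.resize(w["image"][v-50:v+43,u-50:u+50,::-1],(400,373),interpolation=cv2.INTER_CUBIC)
cv2.imwrite("pics/end.png",np.hstack([a,b]))
z=[dep(w,u+i,v+j)[2] for i in(-10,0,10) for j in(-10,0,10)];print(u,v,np.array(z))
E
```

```text
t 20.15 pos [ 0.5696 -0.1308  0.3374] yaw y 5.08 z [ 0.0009 -0.0004 -1.    ] F [ 0.7  -0.04 -0.28] T [-0.042  0.023 -0.015] op 45.2 g 0.0
284 148 [0.0629 0.3176 0.0818 0.0833 0.0752 0.0762 0.0623 0.0834 0.0819]
```

View pics/end.png

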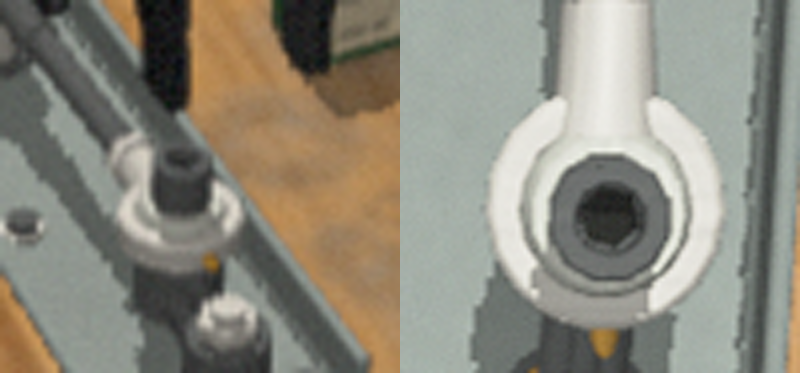

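The final pictures show the head down on the ball, side view (180,195) and wrist view (610,215). Its top is at about 82 mm, as it should be, and the robot is clear.

```bash
python3 -c "
from bench import *
print(sign_off())"
```

```text
the job is handed in; nothing more can be done
None
```

The pin is home through the ball and boss with its head down on the ball, I let go of it and left the hex bolt where it stood, and the job was handed in at about 20 s.

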